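# Prop the sprung bin flap and take out the repair parts

## Robot

A 6-joint arm with a two-finger parallel gripper is mounted at the origin on a cart in front of the work surface, level with it; the furniture and walls round the work are solid. World frame = base frame: x ahead of the robot, y to its left, z up, the work surface at z = 0. Lengths are in m, angles in rad, forces in N, time in s.
With the tool pointing down it reaches from about 0.3 to 0.775 m from the base axis. Payload 14.6 kg.
Tool frame: the origin (TCP) lies at the very end of the fingers, on their centre line; the grasp point (between the pads) lies 19 mm behind it; z points along the fingers, y is the line along which they close (so a half turn about z gives the same grasp; the last joint's range is limited). The gripper opens to 94 mm and grips with 3 to 60 N. Pads are 16 mm wide; open, the fingers measure 119 mm over their backs; the gripper's body (75 mm by 177 mm) begins 78 mm behind the grasp point.
Start: joints at [-1.327, 0.3, 1.521, -0, 1.321, -0.067], TCP at [0.168, -0.524, 0.205] pointing down, gripper open.
Joint ranges: [-3.03, 3.03], [-0.79, 2.21], [0.23, 2.52], [-1.04, 4.18], [0, 3.07], [-2.55, 2.55]. Speed limits (rad/s): [2.22, 2.22, 2.57, 3.14, 3.14, 3.14].

## Interface

Orientations are given as [roll, pitch, yaw] about the fixed x, y, z axes, in that order (R = Rz(yaw) Ry(pitch) Rx(roll)).
In Python, from station import ctrl, cams gives the robot as it stands. The module is installed in compiled form; this text tells all that it offers.
- The arm moves only by the tool arm_command, never from a script. Its argument "plan" is a list that holds one entry, the list of rows, each a list of 7 numbers: the shift along the tool's x, y, z in mm, then the turn, a rotation vector about the tool's x, y, z in rad, then the closure, from -1 (fully open) to 1 (shut). A call has 1 to 12 rows; each row is the pose to reach, as a shift and turn from the pose commanded when the call began, along the tool's axes at that moment; what a row does not reach only later rows make up. A row lasts 1/10 s, in which the tool goes at most 50 mm and 8.59 degrees, less where a joint would pass 70% of its speed; a pose out of reach is approached as far as the arm can. A call with a gripper value outside its range is refused whole. The fingers move at their own pace and stop on an object; "squeeze" is the grip in N (left out, the last holds). Time passes only in rows, so rows that repeat a pose let the fingers close. It gives the time, the measured TCP pose, the force, the opening and the grip force at its end, in the units of the state.
- ctrl.get_obs(): the state, without advancing time (a new reading comes with each control period).
- cams.camera(name): name is "side" or "top"; returns (picture, depth): 480x640x3 uint8, blue, green, red; 480x640 float32, m along the optical axis (not along the pixel's ray), 0 where there is no reading.
- cams.camera_info(name): a dict with "fx", "fy", "cx", "cy" (pixels), "world_to_cam" (4x4, takes a point from world to camera coordinates). Camera axes: x right, y down, z forward; pixel columns grow to the right and rows downward; lengths in m; the calibration is good to about 2 mm. A picture is of the moment at which its call begins. camera_info takes no time and is no camera call.
- ctrl.hand_in(): hands the job in; it is judged then, once.
The state is a dict: "time_s": time; "qpos": joint angles; "joint_vel": joint speeds; "tau": joint torques, N m; "ee_pos": TCP position; "eef_rot": TCP orientation; "force": force on the tool from outside, world axes, zero at the start; "moment": the same for the moment, N m; "grip_width": finger opening in m; "grip_force": force on a finger pad.
Only numpy, scipy, OpenCV 4.12 (cv2) and the standard library are available. Lean on these libraries where they do the work, as an engineer would, in place of code of your own. Each camera call takes 0.05 s, during which the arm holds its last target. There are 200 camera calls.

## Task

Use the wooden batten to push back the spring-closed clear flap of the blue parts bin, and lay it in the steel seat inside so that it holds the flap wide open by itself. Then take the ball bearing and the hex bolt out of the bin and lay both down flat on the floor of the small grey tray, leaving the flap propped open. Leave the tape measure, the red screwdriver and the black tape roll where they are.

Things in the scene. Friction and masses are not known exactly. Their poses are not given: they have to be found in the camera images.
- bin: Blue sheet-steel bin, fixed, 186 deep (its x) x 266 wide (y) x 186 mm high. Origin: centre of its underside; +x to its back, +y to its left seen from the robot. Walls 3 mm; front wall (x -93 to -90) and side walls 64 mm high; at x > +6 the sides become cheeks 186 high, like the back wall. Inner floor at z = 22 mm; the parts lie on it behind the front wall, right of the prop seat
- hinge (a point): Middle of the flap's hinge line, on the bin at x +17, y 0, z 175 mm; the line runs along the bin's y. The flap is clear plastic, 252 wide, 126 from hinge line to free edge, 5 mm thick, with aluminium strips along both edges
- front_rim (a point): Middle of the top of the bin's front wall (bin x -91.5, y 0, z 64 mm). To set the batten: hold it by its tail part, underside just above this rim, push the flap in with its nose until the tail is some 5 mm past the wall, lower it into the seat and let go; the spring pushes it back against the wall
- flap_edge (a point): Middle of the flap's free edge; moves with the flap. Closed: bin x -81, z 95 mm
- flap (a joint): Swing of the clear flap, rad. 0 = closed, sloping down from the hinge to the front; it opens inward and grows: 0.886 = hanging straight down (free edge at z 49 mm), 1.45 = stop, leaning back. Spring-closed: 0.15 N m at 0, 0.26 at 1.1, against up to 0.04 of its own weight; a batten nose must push level with 3 to 5 N. Reads about 1.1 with the batten in the seat, tail against the front wall
- seat (a point): Front end of the floor of the steel prop seat, on its centre line at the inner face of the front wall (bin x -90, y +86, z 36 mm), at the bin's left. This U-channel runs 59 mm along the bin's +x, 30 mm wide between lips 8 mm high, open at the back. The batten lies in it along the bin's x, on its 24 mm side, tail end stopped by the front wall, nose against the flap
- batten: Loose light-wood batten, 125 long (its x) x 24 wide (its y) x 48 mm high, edges rounded 3 mm, both ends alike, about 0.09 kg. Origin: centre of its underside
- ball_bearing: Loose steel ball bearing lying flat on the bin's floor, diameter 32, 10 mm high. Origin: centre of its underside, z along its axis. It and the bolt may swap places
- hex_bolt: Loose steel hex bolt lying on the bin's floor, 57 mm long along its y, which lies within 0.3 rad of the bin's x: thread diameter 10 mm from y -28 to +21, hexagon head 19 x 17 mm from y +21 to +29. Origin: centre of its underside (of the 17 mm high bounding box), thread axis about 5 to 8 mm above
- tray: Small grey steel tray fixed on the bench, 180 (its x) x 130 (its y) x 18 mm high, walls 3 mm, inner floor at z = 3 mm. Origin: centre of its underside. A shelf overhangs the back of the bench, behind about x = 0.73 m: keep wrist and elbow clear of it
- red_driver: Bystander, loose: red screwdriver 165 long (its y) x 28 mm. Origin: centre of its underside
- tape_measure: Bystander, loose: yellow tape measure, 34 x 79 x 60 mm high. Origin: centre of its underside
- tape_roll: Bystander, loose: roll of black tape, diameter 55, 19 mm high. Origin: centre of its underside

How it is judged:
On the way:
1. the batten alone holds the flap open (flap above 0.95 rad, batten touching bin or flap, fingers touching neither) (value of joint flap above 0.95 rad and contact force between batten and bin above 0.2 N and contact force between the fingers and batten below 0.05 N and contact force between the fingers and bin below 0.05 N), for 0.3 s.
At the end, for the whole second after the job is handed in: The batten alone still holds the flap above 0.95 rad; the bearing lies flat (within 0.2 rad) on the tray's floor and the bolt lies on its side on the tray's floor, both centres inside the tray walls, at rest, the hand off everything (all of step 1 and x of ball_bearing in the frame of tray between -0.085 and 0.085 m and y of ball_bearing in the frame of tray between -0.06 and 0.06 m and z of ball_bearing in the frame of tray below 0.016 m and x of hex_bolt in the frame of tray between -0.085 and 0.085 m and y of hex_bolt in the frame of tray between -0.06 and 0.06 m and z of hex_bolt in the frame of tray below 0.026 m and (angle between ball_bearing's own z axis and vertical below 0.2 rad or angle between ball_bearing's own z axis and vertical above 2.94 rad) and linear speed of each of ball_bearing, hex_bolt below 0.02 m/s and angle between hex_bolt's own y axis and vertical between 1.25 and 1.9 rad); the robot touches nothing.
It fails at once if the red screwdriver is moved more than 30 mm (distance of red_driver from where it was at the start of the episode above 0.03 m).
It fails at once if the tape measure is moved more than 30 mm (distance of tape_measure from where it was at the start of the episode above 0.03 m).
It fails at once if the tape roll is moved more than 30 mm (distance of tape_roll from where it was at the start of the episode above 0.03 m).
It also fails if it takes over 72 s, if anything falls off the work surface, if the arm or the gripper's body presses on something with over 40 N, if the wrist force passes 120 N, or if a joint passes its speed limit or range.

## Working session

There is one attempt and no reset: what is moved stays moved. The work goes in short steps, Python scripts to look and compute and a tool call to move; the robot and the scene stay as the last step left them, time stands still between calls to the robot, and variables do not carry over. Pictures are saved under pics/ and viewed, at most 10 in all, crops included, and the job is handed in when it is done.

Besides the shell and the picture viewer there is one more tool, called after "Emit:" as name([rows], argument=value, ...), one row to a line, values as JSON. arm_command: Moves the arm, as the interface text tells. Its arguments: {"type":"object","properties":{"plan":{"type":"array"},"squeeze":{"type":"number"}},"required":["plan"]}

```bash
mkdir -p pics
python3 - <<'E'
from station import ctrl,cams
import cv2,numpy as np
for n in("top","side"):
    im,d=cams.camera(n);cv2.imwrite(f"pics/{n}0.png",im);np.save(f"pics/{n}0.npy",d)
    i=cams.camera_info(n);print(n,i)
print(ctrl.get_obs())
E
```

```text
top {'fx': 452.2390770219058, 'fy': 452.2390770219058, 'cx': 316.4712124692833, 'cy': 239.95703275950095, 'world_to_cam': array([[-0.00668906, -0.99978584,  0.01958372, -0.09195973],
       [-0.98414752,  0.00311101, -0.17732452,  0.60720554],
       [ 0.17722562, -0.0204594 , -0.98395757,  0.85786423],
       [ 0.        ,  0.        ,  0.        ,  1.        ]])}
side {'fx': 525.6150433387132, 'fy': 525.6150433387132, 'cx': 319.06195511775195, 'cy': 235.56275135798302, 'world_to_cam': array([[-0.86181273, -0.50721763, -0.0030168 ,  0.47046333],
       [-0.27047188,  0.46457362, -0.84321783,  0.30987224],
       [ 0.42909648, -0.7258799 , -0.53756357,  0.77330661],
       [ 0.        ,  0.        ,  0.        ,  1.        ]])}
{'time_s': 0.1, 'qpos': array([-1.32658529e+00,  3.00426446e-01,  1.52150075e+00, -3.46266207e-05,
        1.32069085e+00, -6.66000315e-02]), 'joint_vel': array([-0.0005785 , -0.00297617, -0.00237224, -0.00090648, -0.00024255,
        0.00212312]), 'tau': array([ 1.32343015e-03, -5.32643795e+01, -3.53281581e+01,  7.09410198e-02,
        2.34385132e-02, -6.11561882e-05]), 'ee_pos': array([ 0.16814059, -0.52343034,  0.2049448 ]), 'eef_rot': array([-3.14056730e+00, -3.47748845e-05,  3.10819637e-01]), 'force': array([ 0.59488843, -0.42541519,  0.47938182]), 'moment': array([ 0.02136717, -0.00108254, -0.03176697]), 'grip_force': 0.0, 'grip_width': 0.09415552149031764}
```

View pics/top0.png

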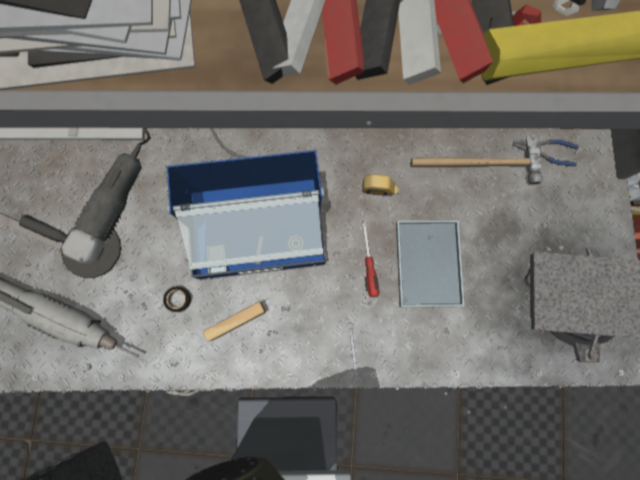

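View pics/side0.png

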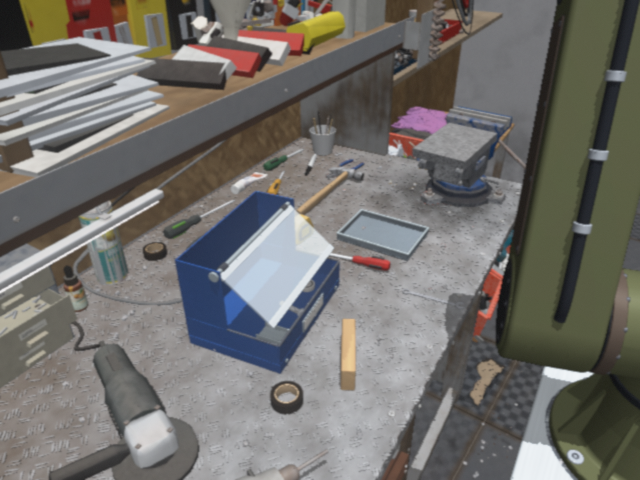

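The top view shows the bin at (250,215), with its flap edge and front wall at the bottom. The bearing is near (295,242), the bolt near (260,247) and the seat near (217,262). The batten is at (235,320), the tray at (430,262), the tape roll at (177,298) and the driver at (370,275). The side view confirms the batten stands 48 mm high.

```bash
cat > h.py <<'E'
from station import ctrl,cams
import cv2,numpy as np
from scipy.spatial.transform import Rotation as R
def cast(n,uv,z):
    i=cams.camera_info(n);T=np.linalg.inv(i["world_to_cam"])
    uv=np.atleast_2d(np.asarray(uv,float))
    d=np.c_[(uv[:,0]-i["cx"])/i["fx"],(uv[:,1]-i["cy"])/i["fy"],np.ones(len(uv))]@T[:3,:3].T
    o=T[:3,3];return o+d*((z-o[2])/d[:,2])[:,None]
def cloud(n,d):
    i=cams.camera_info(n);T=np.linalg.inv(i["world_to_cam"])
    v,u=np.mgrid[:480,:640];p=np.stack([(u-i["cx"])/i["fx"]*d,(v-i["cy"])/i["fy"]*d,d],-1)
    return p@T[:3,:3].T+T[:3,3]
def rect(p):
    r=cv2.minAreaRect((p[:,:2]*1000).astype(np.float32));return r,cv2.boxPoints(r).round(1).tolist()
def blob(m,n=1):
    k,l,s,c=cv2.connectedComponentsWithStats(m.astype(np.uint8));o=np.argsort(-s[1:,4])[:n]+1
    return [np.argwhere(l==j)[:,::-1] for j in o]
def shift(pos,rpy):
    "shift mm, rotvec from present pose"
    o=ctrl.get_obs();R0=R.from_euler("xyz",o["eef_rot"])
    return (R0.inv().apply(np.asarray(pos)-o["ee_pos"])*1000).round(1),(R0.inv()*R.from_euler("xyz",rpy)).as_rotvec().round(4)
E
python3 - <<'E'
from h import *
im=cv2.imread("pics/top0.png");d=np.load("pics/top0.npy");P=cloud("top",d);hsv=cv2.cvtColor(im,cv2.COLOR_BGR2HSV)
v,u=np.mgrid[:480,:640]
H,S,V=cv2.split(hsv)
# batten
m=(H>8)&(H<25)&(S>80)&(V>120)&(v>295)&(v<345)&(u>195)&(u<275)
b=blob(m)[0];print("batten px",cv2.minAreaRect(b.astype(np.float32)),"z",np.median(P[b[:,1],b[:,0],2]));
zz=P[b[:,1],b[:,0]];print(np.percentile(zz[:,2],[10,50,90]),rect(zz[zz[:,2]>.04]),rect(cast("top",b,.048)))
# bin
w=(u>150)&(u<345)&(v>140)&(v<290)
blue=w&(H>100)&(H<125)&(S>120)
q=P[w&(P[...,2]>.178)&(P[...,2]<.195)];print("top rim",len(q),rect(q))
q=P[blue&(P[...,2]>.055)&(P[...,2]<.075)];print("64 rim",len(q),rect(q))
# tray
w=(u>385)&(u<475)&(v>205)&(v<320);q=P[w&(P[...,2]>.011)&(P[...,2]<.025)];print("tray",len(q),rect(q))
c=cv2.resize(im[145:290,150:350],(800,580),interpolation=cv2.INTER_CUBIC);cv2.imwrite("pics/bin0.png",c)
E
```

```text
batten px ((233.70606994628906, 321.39154052734375), (11.317639350891113, 63.667545318603516), 62.241458892822266) z 0.049623060096202154
[0.04725088 0.04962306 0.05169361] (((453.8055725097656, 28.097808837890625), (52.92284393310547, 202.7098846435547), 9.771092414855957), [[410.5, 123.5], [444.8999938964844, -76.30000305175781], [497.1000061035156, -67.30000305175781], [462.70001220703125, 132.5]]) (((446.24945068359375, 68.28790283203125), (22.143524169921875, 122.52075958251953), 27.549495697021484), [[408.1000061035156, 117.5], [464.79998779296875, 8.899999618530273], [484.3999938964844, 19.100000381469727], [427.70001220703125, 127.69999694824219]])
top rim 1382 (((690.02392578125, 35.42491149902344), (87.94227600097656, 273.8283386230469), 6.622005462646484), [[630.5999755859375, 166.39999389648438], [662.0999755859375, -105.5999984741211], [749.5, -95.5], [717.9000244140625, 176.5]])
64 rim 465 (((641.6048583984375, 29.968399047851562), (181.3821563720703, 260.9634704589844), 6.465480804443359), [[536.7999877929688, 149.39999389648438], [566.2000122070312, -109.9000015258789], [746.4000244140625, -89.5], [717.0, 169.8000030517578]])
tray 791 (((565.5216674804688, -332.27203369140625), (181.650146484375, 132.78538513183594), 0.34549078345298767), [[474.29998779296875, -266.3999938964844], [475.1000061035156, -399.20001220703125], [656.7000122070312, -398.1000061035156], [655.9000244140625, -265.29998779296875]])
```

View pics/bin0.png

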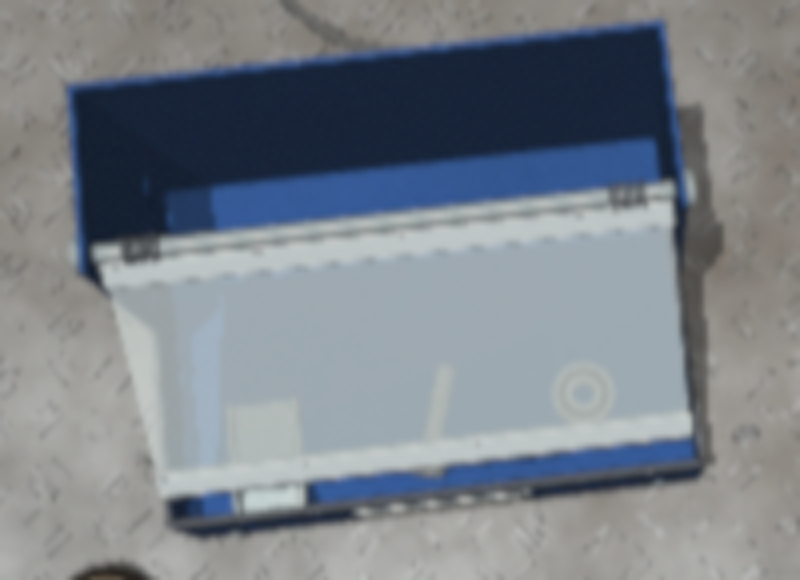

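The bin crop shows the back corners at (68,88) and (663,22), and the front rim corners at (168,522) and (702,465). The bearing is at (583,393). The bolt runs from (445,368) to (433,470) with its head forward, and the seat is centred at u≈270.

```bash
cat >> h.py <<'E'
import os,json
def binpose():
    return np.array(json.load(open("bin.json")))
def b2w(p):
    x,y,a=binpose();p=np.asarray(p,float);return np.r_[x+np.cos(a)*p[0]-np.sin(a)*p[1],y+np.sin(a)*p[0]+np.cos(a)*p[1],p[2:]]
def w2b(p):
    x,y,a=binpose();e=np.asarray(p,float);dx,dy=e[0]-x,e[1]-y;return np.r_[np.cos(a)*dx+np.sin(a)*dy,-np.sin(a)*dx+np.cos(a)*dy,e[2:]]
E
python3 - <<'E'
from h import *
from scipy.optimize import least_squares
c=lambda p:[150+p[0]/4-.375,145+p[1]/4-.375]
W=np.r_[cast("top",[c((68,88)),c((663,22))],.186),cast("top",[c((168,520)),c((702,462))],.064)]
B=np.array([[93,133],[93,-133],[-93,133],[-93,-133]])/1e3
f=lambda q:(np.c_[q[0]+np.cos(q[2])*B[:,0]-np.sin(q[2])*B[:,1],q[1]+np.sin(q[2])*B[:,0]+np.cos(q[2])*B[:,1]]-W[:,:2]).ravel()
r=least_squares(f,[.645,.032,.113]);print(r.x,(r.fun*1e3).round(1))
json.dump(r.x.tolist(),open("bin.json","w"))
print("bearing",w2b(cast("top",c((583,393)),.032)[0]).round(4))
print("bolt",[w2b(cast("top",c(p),.028)[0]).round(4) for p in((445,368),(433,470))])
print("seat lips",[w2b(cast("top",c(p),.044)[0]).round(4) for p in((237,500),(305,500),(227,405),(298,400))])
print("rim mid",b2w([-.0915,.086]),"bin yaw",r.x[2])
print("pregrasp",shift([.446,.068,.13],[np.pi,0,2.05]))
E
```

```text
[0.64082087 0.02973516 0.11185086] [ 2.9  0.9  1.6 -0.7 -3.3  0.9 -1.2 -1.1]
bearing [-0.0448 -0.077   0.032 ]
bolt [array([-0.0227, -0.0073,  0.028 ]), array([-0.0751,  0.004 ,  0.028 ])]
seat lips [array([-0.0812,  0.1016,  0.044 ]), array([-0.0851,  0.0677,  0.044 ]), array([-0.0323,  0.1029,  0.044 ]), array([-0.0338,  0.067 ,  0.044 ])]
rim mid [0.54029351 0.10498474] bin yaw 0.11185085961557009
pregrasp (array([ 445.4, -478. ,   75.5]), array([-7.0000e-04, -9.0000e-04, -1.7392e+00]))
```

Run:
```python
from h import *
print("roll",cast("top",(177,298),.01))
for z in(.15,.02):print("grasp",shift([.4303,.0989,z],[np.pi,0,2.051]))
```

```text
roll [[0.4942877  0.19230577 0.01      ]]
grasp (array([ 439.9, -512.3,   55.5]), array([-7.0000e-04, -9.0000e-04, -1.7402e+00]))
grasp (array([ 439.9, -512.1,  185.5]), array([-7.0000e-04, -9.0000e-04, -1.7402e+00]))
```

Emit:
arm_command([
  [[440,-512,55,0,0,-1.74,-0.1],[440,-512,55,0,0,-1.74,-0.1],[440,-512,55,0,0,-1.74,-0.1],[440,-512,55,0,0,-1.74,-0.1],[440,-512,55,0,0,-1.74,-0.1],[440,-512,55,0,0,-1.74,-0.1],[440,-512,55,0,0,-1.74,-0.1],[440,-512,55,0,0,-1.74,-0.1],[440,-512,55,0,0,-1.74,-0.1],[440,-512,55,0,0,-1.74,-0.1],[440,-512,55,0,0,-1.74,-0.1],[440,-512,55,0,0,-1.74,-0.1]],
], squeeze=40)

```text
time_s: 1.3
ee_pos: [0.4008, 0.0296, 0.1566]
eef_rot: [3.141, 0.0, 2.057]
force: [1.1, -1.7, 0.1]
grip_width: 0.0515
grip_force: 0.0
```

Run:
```python
from h import *
o=ctrl.get_obs();print(o["ee_pos"],o["eef_rot"],o["qpos"],o["grip_width"])
print("grasp",shift([.4303,.0989,.02],[np.pi,0,2.051]))
```

```text
[0.40084744 0.02959383 0.156649  ] [3.14125925e+00 2.25964155e-04 2.05690788e+00] [-1.74655544e-02  1.70843954e-02  1.96921672e+00 -4.04749585e-05
  1.15489048e+00 -5.03560797e-01] 0.051514984132675176
grasp (array([ 47.5,  58.4, 136.7]), array([0.0003, 0.0002, 0.0059]))
```

Emit:
arm_command([
  [[47,58,60,0,0,0.006,-0.1],[47,58,60,0,0,0.006,-0.1],[47,58,60,0,0,0.006,-0.1]],
])

```text
time_s: 1.6
ee_pos: [0.4291, 0.0984, 0.093]
eef_rot: [-3.136, -0.002, 2.048]
force: [-1.4, 0.1, 0.8]
grip_width: 0.0515
grip_force: 0.0
```

Run:
```python
from h import *
o=ctrl.get_obs();print(o["ee_pos"],o["eef_rot"])
print("grasp",shift([.4303,.0989,.02],[np.pi,0,2.051]))
```

```text
[0.42913463 0.09838787 0.09304713] [-3.13589749e+00 -2.31450365e-03  2.04819828e+00]
grasp (array([-0.2,  1.7, 73. ]), array([-0.0057, -0.0023, -0.0028]))
```

Emit:
arm_command([
  [[0,1,36,0,0,0,-0.1],[0,1,60,0,0,0,-0.1],[0,1,73,0,0,0,-0.1],[0,1,73,0,0,0,-0.1],[0,1,73,0,0,0,1],[0,1,73,0,0,0,1],[0,1,73,0,0,0,1],[0,1,73,0,0,0,1],[0,1,73,0,0,0,1],[0,1,73,0,0,0,1]],
])

```text
time_s: 2.6
ee_pos: [0.4316, 0.0963, 0.0243]
eef_rot: [3.141, 0.0, 2.045]
force: [-1.1, -1.3, 6.8]
grip_width: 0.0235
grip_force: 40.0
```

Run:
```python
from h import *
o=ctrl.get_obs();print(o["ee_pos"],o["eef_rot"],o["grip_force"],o["grip_width"])
```

```text
[0.43156037 0.09631377 0.0243057 ] [3.14078604e+00 3.58665611e-04 2.04485864e+00] 39.971526861190796 0.02349867161753118
```

Run:
```python
from h import *
a=binpose()[2]
p=b2w([-.224,.086,.094]);print(p,shift(p,[np.pi,0,np.pi+a]))
```

```text
[0.40862147 0.09019538 0.094     ] (array([  5. , -23.1, -69.7]), array([ 5.0000e-04,  8.0000e-04, -1.2086e+00]))
```

Emit:
arm_command([
  [[0,0,-40,0,0,0,1],[0,0,-70,0,0,0,1],[5,-23,-70,0,0,-1.2086,1],[5,-23,-70,0,0,-1.2086,1],[5,-23,-70,0,0,-1.2086,1],[5,-23,-70,0,0,-1.2086,1],[5,-23,-70,0,0,-1.2086,1],[5,-23,-70,0,0,-1.2086,1],[5,-23,-70,0,0,-1.2086,1],[5,-23,-70,0,0,-1.2086,1],[5,-23,-70,0,0,-1.2086,1],[5,-23,-70,0,0,-1.2086,1]],
])

```text
time_s: 3.8
ee_pos: [0.4084, 0.0903, 0.0938]
eef_rot: [3.142, -0.0, -3.034]
force: [-0.6, -0.3, 0.4]
grip_width: 0.0239
grip_force: 40.0
```

Run:
```python
from h import *
o=ctrl.get_obs();print(w2b(o["ee_pos"]),o["eef_rot"],o["qpos"],o["grip_width"])
a=binpose()[2]
print(shift(b2w([-.224,.086,.094]),[np.pi,0,np.pi+a]))
im,d=cams.camera("side");cv2.imwrite("pics/s1.png",cv2.resize(im[200:420,150:450],(800,587)))
im,d=cams.camera("top");cv2.imwrite("pics/t1.png",im)
hsv=cv2.cvtColor(im,cv2.COLOR_BGR2HSV);H,S,V=cv2.split(hsv);v,u=np.mgrid[:480,:640]
m=(H>8)&(H<25)&(S>80)&(V>100)&(v>255)&(v<345)&(u>195)&(u<300)
b=blob(m)[0];q=cast("top",b,.118);print(len(b),b.min(0),b.max(0));print(rect(np.array([w2b(x) for x in q])))
```

```text
[-0.22418776  0.08609055  0.09376425] [ 3.14157422e+00 -1.01996493e-05 -3.03377373e+00] [ 1.29884571e-01  1.47555659e-01  1.99457227e+00  2.21759209e-05
  9.99474511e-01 -1.54874267e+00] 0.023913012209748275
(array([-0.2, -0.1, -0.2]), array([ 0.   , -0.   , -0.004]))
288 [206 292] [219 317]
(((-156.02737426757812, 85.25433349609375), (22.462627410888672, 46.58900451660156), 88.41857147216797), [[-179.60000610351562, 74.69999694824219], [-133.10000610351562, 73.4000015258789], [-132.39999389648438, 95.80000305175781], [-179.0, 97.0999984741211]])
```

View pics/s1.png

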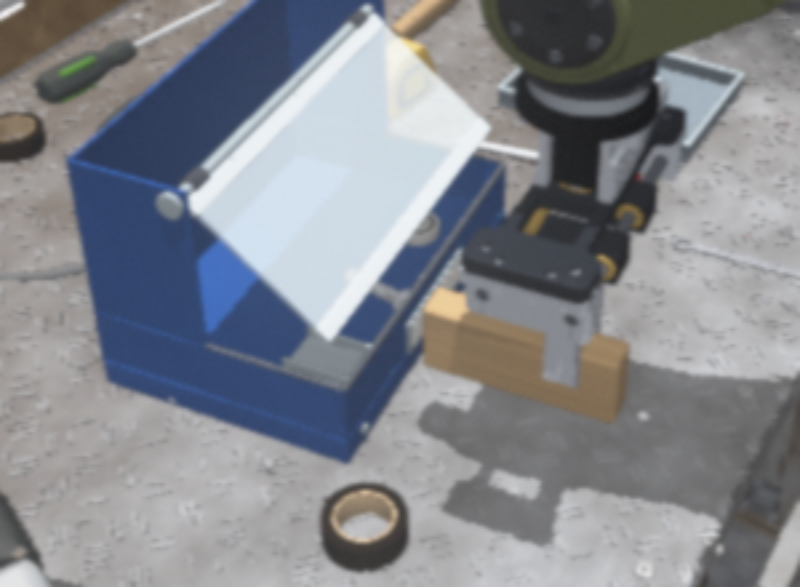

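The picture shows the batten held level by its tail, with its nose at crop (445,330), lined up with the seat and just above the front rim. Next I push the flap in.

Emit:
arm_command([
  [[-25,0.5,0,0,0,0,1],[-45,0.5,0,0,0,0,1],[-60,0.5,0,0,0,0,1],[-75,0.5,0,0,0,0,1],[-90,0.5,0,0,0,0,1],[-105,0.5,0,0,0,0,1],[-115,0.5,0,0,0,0,1],[-125,0.5,0,0,0,0,1],[-135,0.5,0,0,0,0,1],[-140,0.5,0,0,0,0,1],[-140,0.5,0,0,0,0,1]],
])

```text
time_s: 5.0
ee_pos: [0.5478, 0.1064, 0.0935]
eef_rot: [3.142, -0.0, -3.03]
force: [-2.0, 0.6, -0.4]
grip_width: 0.0242
grip_force: 40.0
```

Run:
```python
from h import *
o=ctrl.get_obs();print(w2b(o["ee_pos"]),o["eef_rot"],o["force"],o["moment"])
im,d=cams.camera("side");cv2.imwrite("pics/s2.png",cv2.resize(im[180:400,150:450],(800,587)))
```

```text
[-0.08390307  0.08657106  0.09352855] [ 3.14156755e+00 -3.32213812e-04 -3.03008573e+00] [-1.98366448  0.61381516 -0.44969534] [-0.02132599  0.43637993  0.03584926]
```

View pics/s2.png

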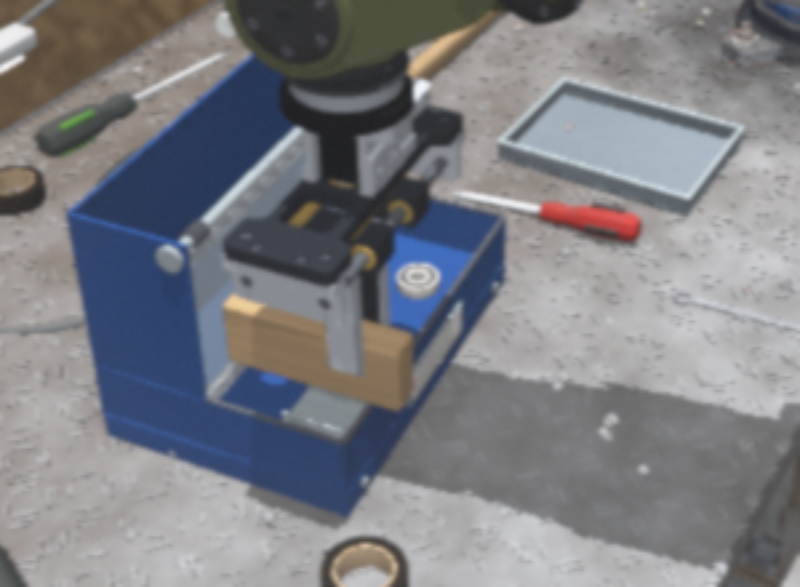

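The flap is being pushed in and the batten stays aligned above the seat at crop (340,415). I continue 32 mm, then lower partway.

Emit:
arm_command([
  [[-10,0,0,0,0,0,1],[-20,0,0,0,0,0,1],[-28,0,0,0,0,0,1],[-32,0,0,0,0,0,1],[-32,0,0,0,0,0,1],[-32,0,0,0,0,0,1],[-32,0,4,0,0,0,1],[-32,0,8,0,0,0,1],[-32,0,12,0,0,0,1],[-32,0,12,0,0,0,1]],
])

```text
time_s: 6.05
ee_pos: [0.5791, 0.1099, 0.0812]
eef_rot: [3.142, -0.001, -3.03]
force: [-4.6, -0.2, -2.3]
grip_width: 0.0239
grip_force: 40.0
```

Run:
```python
from h import *
o=ctrl.get_obs();print(w2b(o["ee_pos"]),o["eef_rot"],o["force"],o["moment"])
im,d=cams.camera("side");cv2.imwrite("pics/s3.png",cv2.resize(im[230:390,190:390],(800,600)))
```

```text
[-0.05241942  0.08657994  0.08117741] [ 3.14157794e+00 -7.12970965e-04 -3.02979187e+00] [-4.55278671 -0.22317118 -2.30710158] [-0.02356292  0.63914661 -0.01517315]
```

View pics/s3.png

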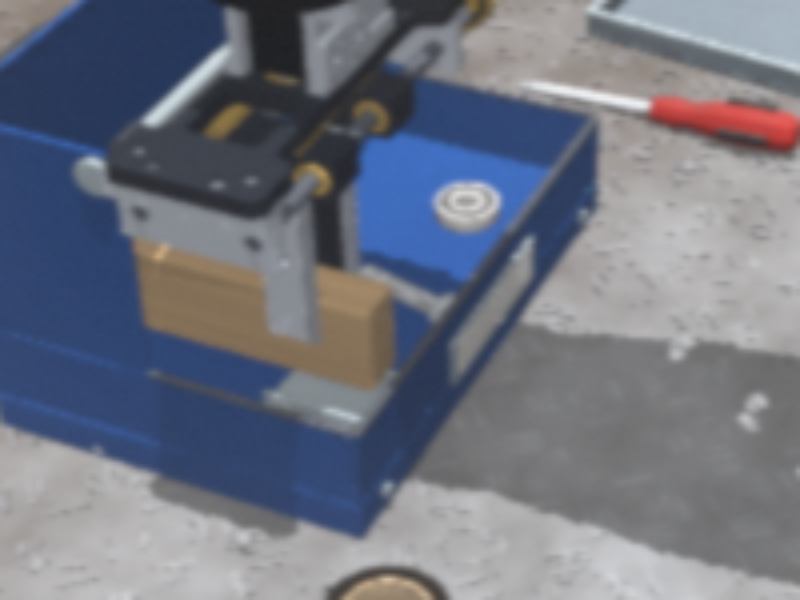

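The tail at crop (385,380) is now inside the front wall and over the seat. I lower it further.

Emit:
arm_command([
  [[0,0,6,0,0,0,1],[0,0,12,0,0,0,1],[0,0,16,0,0,0,1],[0,0,19,0,0,0,1],[0,0,19,0,0,0,1]],
])

```text
time_s: 6.6
ee_pos: [0.5792, 0.1099, 0.0622]
eef_rot: [-3.142, -0.001, -3.03]
force: [-2.9, -0.2, -2.2]
grip_width: 0.0237
grip_force: 40.0
```

Run:
```python
from h import *
o=ctrl.get_obs();print(w2b(o["ee_pos"]),o["eef_rot"],o["force"],o["moment"])
```

```text
[-0.05231468  0.08655479  0.0621937 ] [-3.14158890e+00 -6.62477285e-04 -3.02978576e+00] [-2.93834167 -0.24233822 -2.17789566] [ 0.01639534  0.50432317 -0.00188509]
```

Emit:
arm_command([
  [[0,0,1,0,0,0,1],[0,0,2,0,0,0,1],[2,0,2.5,0,0,0,1],[4,0,2.5,0,0,0,1],[4,0,2.5,0,0,0,1]],
])

```text
time_s: 7.1
ee_pos: [0.5752, 0.1095, 0.0604]
eef_rot: [-3.142, 0.0, -3.03]
force: [-2.8, -1.1, 1.0]
grip_width: 0.0239
grip_force: 40.0
```

Emit:
arm_command([
  [[0,0,0,0,0,0,0.3],[0,0,0,0,0,0,0.1],[0,0,0,0,0,0,0.05],[0,0,0,0,0,0,0.05],[0,0,0,0,0,0,0.05],[0,0,0,0,0,0,0.05]],
])

```text
time_s: 7.7
ee_pos: [0.5754, 0.1095, 0.0602]
eef_rot: [3.142, -0.0, -3.03]
force: [1.0, -0.5, -0.5]
grip_width: 0.0448
grip_force: 0.0
```

Run:
```python
from h import *
o=ctrl.get_obs();print(w2b(o["ee_pos"]),o["force"],o["grip_width"])
im,d=cams.camera("side");cv2.imwrite("pics/s4.png",cv2.resize(im[230:390,190:390],(800,600)))
```

```text
[-0.05613795  0.08657934  0.06020033] [ 0.97069366 -0.50655809 -0.46089403] 0.04478759985974188
```

View pics/s4.png

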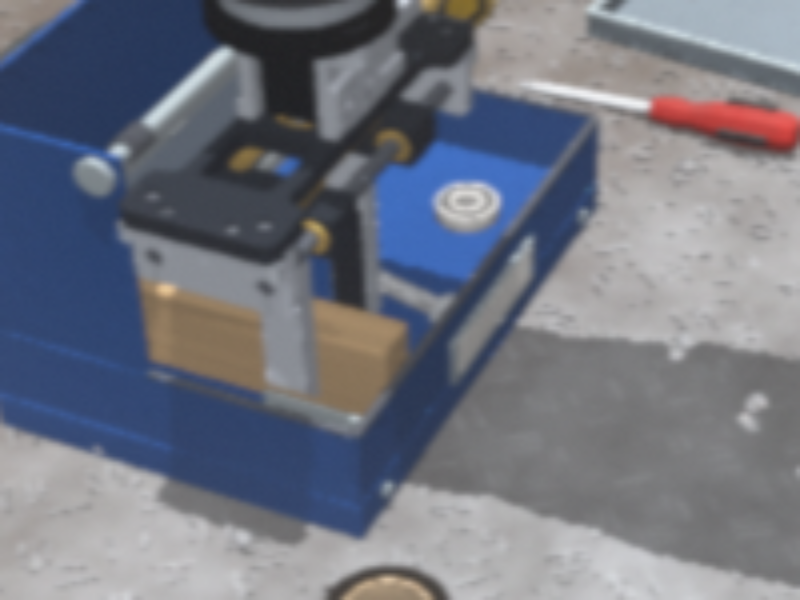

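The batten lies in the seat against the front wall at crop (400,370), and the fingers are clear on both sides. I retreat upward.

Emit:
arm_command([
  [[0,0,-20,0,0,0,0.05],[0,0,-60,0,0,0,0.05],[0,0,-110,0,0,0,0.05],[30,-20,-120,0,0,0,0.05],[100,-250,-120,0,0,0,0.05],[100,-250,-120,0,0,0,0.05],[100,-250,-120,0,0,0,0.05],[100,-280,-120,0,0,0,0.05],[100,-280,-120,0,0,0,0.05],[100,-280,-120,0,0,0,0.05]],
])

```text
time_s: 8.75
ee_pos: [0.5064, -0.1835, 0.1803]
eef_rot: [-3.141, 0.0, -3.033]
force: [-0.6, 0.2, -0.4]
grip_width: 0.0448
grip_force: 0.0
```

Run:
```python
from h import *
o=ctrl.get_obs();print(o["ee_pos"],w2b(o["ee_pos"]),o["force"],o["grip_width"])
a,_=cams.camera("top");b,_=cams.camera("side")
A=cv2.resize(a[190:290,170:340],(800,470),interpolation=cv2.INTER_CUBIC)
cv2.imwrite("pics/t5f.png",a);cv2.imwrite("pics/s5f.png",b);cv2.imwrite("pics/t5.png",A)
```

```text
[ 0.50638016 -0.18353192  0.18033867] [-0.15740502 -0.19692845  0.18033867] [-0.63856314  0.20398481 -0.40144366] 0.044812580928168456
```

View pics/t5.png

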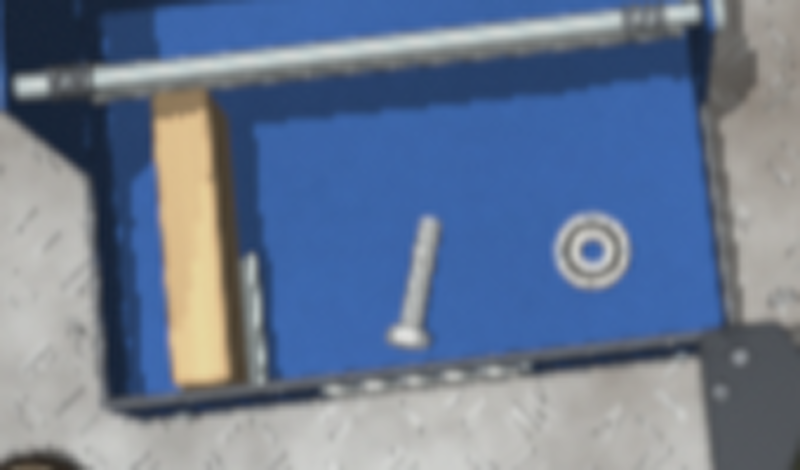

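The top view shows the flap propped by the batten. The bearing is at crop (592,250), and the bolt runs from its tip at (429,217) to its head at (409,340).

Run:
```python
from h import *
c=lambda p:[170+p[0]*170/800-.4,190+p[1]*100/470-.4]
b=cast("top",c((592,250)),.032)[0]
t,h=cast("top",[c((428,222)),c((409,338))],[.030])
ang=np.arctan2(*(h-t)[1::-1]);print("bolt",t,h,np.linalg.norm(h-t),ang)
g=t+(h-t)/np.linalg.norm(h-t)*.031
print("bearing",b,w2b(b),"boltgrip",g,w2b(g))
# side check
im=cv2.imread("pics/s5f.png")
def proj(n,p):
    i=cams.camera_info(n);q=i["world_to_cam"]@np.r_[p,1];return i["fx"]*q[0]/q[2]+i["cx"],i["fy"]*q[1]/q[2]+i["cy"]
print([proj("side",p) for p in(b,t,h)])
cv2.imwrite("pics/s5.png",cv2.resize(im[250:350,250:370],(720,600)))
a=binpose()[2]
b[2]=.11;print(shift(b,[np.pi,0,np.pi+a]))
```

```text
bolt [0.61822368 0.02042164 0.03      ] [0.56670937 0.02790684 0.03      ] 0.05205527914750908 2.99729912934855
bearing [ 0.60510408 -0.05184219  0.032     ] [-0.04459909 -0.07708096  0.032     ] boltgrip [0.58754584 0.02487923 0.03      ] [-0.05348414  0.00112086  0.03      ]
[(np.float64(306.6751692174432), np.float64(283.03605109126545)), (np.float64(281.0983225502769), np.float64(301.7323996478176)), (np.float64(301.8044998919639), np.float64(312.92870477577924))]
(array([-111.9,  119. ,   70.1]), array([-0.0002, -0.    , -0.0034]))
```

View pics/s5.png

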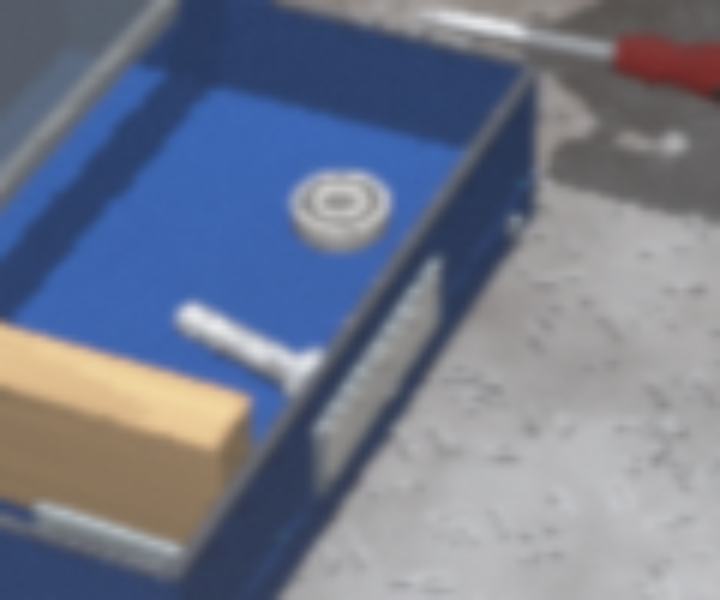

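The bearing in the side crop at (341,202) matches the projection. I go over it.

Emit:
arm_command([
  [[-112,119,20,0,0,-0.003,-0.1],[-112,119,20,0,0,-0.003,-0.1],[-112,119,20,0,0,-0.003,-0.1],[-112,119,50,0,0,-0.003,-0.1],[-112,119,70,0,0,-0.003,-0.1],[-112,119,70,0,0,-0.003,-0.1],[-112,119,70,0,0,-0.003,-0.1]],
])

```text
time_s: 9.55
ee_pos: [0.6054, -0.0485, 0.111]
eef_rot: [-3.142, 0.0, -3.026]
force: [-0.2, -0.1, 0.8]
grip_width: 0.0514
grip_force: 0.0
```

Run:
```python
from h import *
a=binpose()[2];o=ctrl.get_obs();print(o["ee_pos"],o["qpos"])
print(shift([.6051,-.0518,.024],[np.pi,0,np.pi+a]))
```

```text
[ 0.60535361 -0.04849291  0.11096588] [-1.40265678e-01  5.13472933e-01  1.45016933e+00  6.20817239e-05
  1.17771002e+00 -1.82647395e+00]
(array([ 0.7, -3.3, 87. ]), array([-0.    ,  0.0002,  0.0035]))
```

Emit:
arm_command([
  [[0,0,10,0,0,0,-0.1],[0,0,40,0,0,0,-0.1],[0,0,50,0,0,0,-0.1],[0,0,50,0,0,0,-0.1]],
])

```text
time_s: 9.95
ee_pos: [0.6046, -0.0492, 0.0593]
eef_rot: [3.141, -0.002, -3.027]
force: [0.5, 0.0, -0.2]
grip_width: 0.0519
grip_force: 0.0
```

Run:
```python
from h import *
a=binpose()[2];o=ctrl.get_obs();print(o["ee_pos"],o["joint_vel"])
print(shift([.6051,-.0518,.024],[np.pi,0,np.pi+a]))
```

```text
[ 0.60460619 -0.04924409  0.05931444] [ 0.00148721 -0.03187023 -0.02868227  0.00029879  0.02376596 -0.00279702]
(array([-0.3, -2.6, 35.3]), array([ 0.0006, -0.002 ,  0.0025]))
```

Emit:
arm_command([
  [[0,-2.5,15,0,0,0,-0.1],[0,-2.5,28,0,0,0,-0.1],[0,-2.5,35,0,0,0,-0.1],[0,-2.5,35,0,0,0,-0.1],[0,-2.5,35,0,0,0,-0.1],[0,-2.5,35,0,0,0,1],[0,-2.5,35,0,0,0,1],[0,-2.5,35,0,0,0,1],[0,-2.5,35,0,0,0,1],[0,-2.5,35,0,0,0,1]],
], squeeze=30)

```text
time_s: 10.95
ee_pos: [0.6057, -0.0516, 0.0256]
eef_rot: [-3.141, 0.001, -3.027]
force: [-0.2, 0.2, 2.4]
grip_width: 0.0303
grip_force: 30.0
```

Emit:
arm_command([
  [[0,0,-10,0,0,0,1],[0,0,-25,0,0,0,1],[0,0,-50,0,0,0,1],[0,0,-90,0,0,0,1],[0,0,-100,0,0,0,1],[0,0,-100,0,0,0,1]],
])

```text
time_s: 11.55
ee_pos: [0.6064, -0.0517, 0.1279]
eef_rot: [-3.141, 0.004, -3.027]
force: [-0.3, 0.1, -1.9]
grip_width: 0.0301
grip_force: 30.0
```

Run:
```python
from h import *
o=ctrl.get_obs();print(o["ee_pos"],o["eef_rot"],o["grip_width"])
im,_=cams.camera("side");cv2.imwrite("pics/s6f.png",im)
i=cams.camera_info("side");q=i["world_to_cam"]@np.r_[o["ee_pos"],1];u,v=int(i["fx"]*q[0]/q[2]+i["cx"]),int(i["fy"]*q[1]/q[2]+i["cy"]);print(u,v)
cv2.imwrite("pics/s6.png",cv2.resize(im[v-40:v+40,u-50:u+50],(750,600),interpolation=cv2.INTER_CUBIC))
print("to tray",shift([.605,-.332,.125],[np.pi,0,np.pi]))
```

```text
[ 0.60640819 -0.05173474  0.12789726] [-3.14051325  0.00402445 -3.0267142 ] 0.030088899684976054
305 242
to tray (array([  32.7, -278.4,    0.9]), array([-0.0003,  0.0012,  0.1148]))
```

View pics/s6.png

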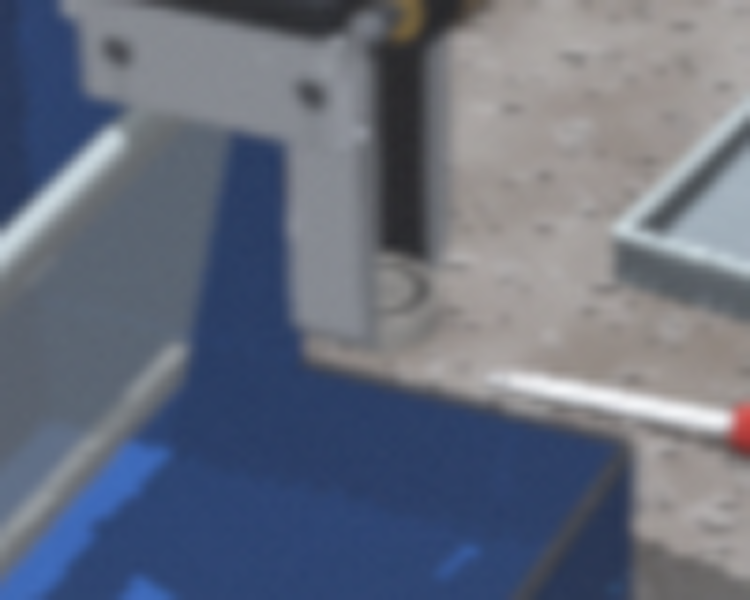

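The bearing is gripped flat at crop (405,290). That was my last picture, so I work from numbers from here.

Emit:
arm_command([
  [[33,-278,0,0,0,0.115,1],[33,-278,0,0,0,0.115,1],[33,-278,0,0,0,0.115,1],[33,-278,0,0,0,0.115,1],[33,-278,0,0,0,0.115,1],[33,-278,0,0,0,0.115,1],[33,-278,0,0,0,0.115,1],[33,-278,0,0,0,0.115,1],[33,-278,0,0,0,0.115,1]],
])

```text
time_s: 12.5
ee_pos: [0.6046, -0.3304, 0.1243]
eef_rot: [3.141, -0.001, -3.141]
force: [0.4, -0.6, -0.9]
grip_width: 0.0301
grip_force: 30.0
```

Run:
```python
from h import *
o=ctrl.get_obs();print(o["ee_pos"],o["eef_rot"],o["grip_width"],o["qpos"])
print("down",shift([.605,-.332,.0075],[np.pi,0,np.pi]))
```

```text
[ 0.60455377 -0.33038143  0.12429014] [ 3.14063620e+00 -1.29669723e-03 -3.14079856e+00] 0.030133536968747963 [-5.53344625e-01  6.80681612e-01  1.15336535e+00  1.35607109e-04
  1.30915164e+00 -2.12496961e+00]
down (array([ -0.6,  -1.7, 116.8]), array([ 0.001 , -0.0013,  0.0008]))
```

Emit:
arm_command([
  [[0,0,40,0,0,0,1],[0,0,80,0,0,0,1],[0,0,100,0,0,0,1],[0,0,110,0,0,0,1],[0,0,114,0,0,0,1],[0,0,116,0,0,0,1],[0,0,116,0,0,0,1],[0,0,116,0,0,0,1]],
])

```text
time_s: 13.3
ee_pos: [0.6051, -0.3318, 0.0104]
eef_rot: [-3.141, 0.001, 3.142]
force: [0.6, -0.3, 0.3]
grip_width: 0.03
grip_force: 30.0
```

Emit:
arm_command([
  [[0,0,1.5,0,0,0,1],[0,0,3,0,0,0,1],[0,0,3.5,0,0,0,1],[0,0,3.5,0,0,0,1]],
])

```text
time_s: 13.7
ee_pos: [0.6048, -0.3317, 0.0066]
eef_rot: [-3.141, 0.0, 3.141]
force: [-2.4, 0.5, 5.2]
grip_width: 0.0303
grip_force: 30.0
```

Contact with the tray floor: release to partial opening and lift.

Emit:
arm_command([
  [[0,0,0,0,0,0,0.1],[0,0,0,0,0,0,0],[0,0,0,0,0,0,0],[0,0,0,0,0,0,0],[0,0,-20,0,0,0,0],[0,0,-60,0,0,0,0],[0,0,-110,0,0,0,0],[0,0,-125,0,0,0,0],[0,0,-125,0,0,0,0]],
])

```text
time_s: 14.6
ee_pos: [0.6055, -0.3321, 0.1336]
eef_rot: [-3.139, 0.004, 3.141]
force: [-0.1, -0.6, 0.4]
grip_width: 0.0469
grip_force: 0.0
```

Run:
```python
from h import *
o=ctrl.get_obs();print(o["ee_pos"],o["grip_width"])
print("bolt above",shift([.5875,.0249,.12],[np.pi,0,2.997]))
```

```text
[ 0.60549841 -0.33214722  0.13358381] 0.0469041336195559
bolt above (array([ 18.1, 357.1,  12.6]), array([-0.0022,  0.0042,  0.1444]))
```

Emit:
arm_command([
  [[18,357,0,0,0,0.144,0],[18,357,0,0,0,0.144,0],[18,357,0,0,0,0.144,0],[18,357,0,0,0,0.144,0],[18,357,0,0,0,0.144,0],[18,357,0,0,0,0.144,0],[18,357,0,0,0,0.144,0],[18,357,12,0,0,0.144,0],[18,357,12,0,0,0.144,0],[18,357,12,0,0,0.144,0]],
])

```text
time_s: 15.6
ee_pos: [0.5862, 0.0245, 0.1175]
eef_rot: [-3.141, -0.002, 2.997]
force: [0.0, -0.6, -0.6]
grip_width: 0.0464
grip_force: 0.0
```

Run:
```python
from h import *
o=ctrl.get_obs();print(o["ee_pos"],o["grip_width"])
print("bolt",shift([.5875,.0249,.0245],[np.pi,0,2.997]))
```

```text
[0.58623625 0.02452916 0.11747344] 0.046414041368382564
bolt (array([-1.4,  0.6, 93. ]), array([-0.0005, -0.0022, -0.0001]))
```

Emit:
arm_command([
  [[-1,0.5,40,0,0,0,0],[-1,0.5,70,0,0,0,0],[-1,0.5,85,0,0,0,0],[-1,0.5,92,0,0,0,0],[-1,0.5,92,0,0,0,0],[-1,0.5,92,0,0,0,1],[-1,0.5,92,0,0,0,1],[-1,0.5,92,0,0,0,1],[-1,0.5,92,0,0,0,1],[-1,0.5,92,0,0,0,1],[-1,0.5,92,0,0,0,1]],
])

```text
time_s: 16.7
ee_pos: [0.5878, 0.0258, 0.0269]
eef_rot: [3.142, 0.0, 2.997]
force: [-0.5, -0.6, 2.1]
grip_width: 0.0091
grip_force: 30.0
```

Emit:
arm_command([
  [[0,0,0,0,0,0,0.5],[0,0,0,0,0,0,0.5],[0,0,1.5,0,0,0,0.5],[0,0,3,0,0,0,0.5],[0,0,3,0,0,0,1],[0,0,3,0,0,0,1],[0,0,3,0,0,0,1],[0,0,3,0,0,0,1]],
])

```text
time_s: 17.5
ee_pos: [0.5877, 0.0258, 0.0237]
eef_rot: [-3.142, -0.0, 2.997]
force: [-0.3, -0.4, -1.2]
grip_width: 0.0089
grip_force: 30.0
```

Emit:
arm_command([
  [[0,0,-10,0,0,0,1],[0,0,-25,0,0,0,1],[0,0,-50,0,0,0,1],[0,0,-80,0,0,0,1],[0,0,-105,0,0,0,1],[0,0,-105,0,0,0,1]],
])

```text
time_s: 18.1
ee_pos: [0.5894, 0.0258, 0.1338]
eef_rot: [3.141, 0.007, 2.997]
force: [0.2, 0.5, -1.5]
grip_width: 0.0093
grip_force: 30.0
```

Run:
```python
from h import *
o=ctrl.get_obs();print(o["ee_pos"],o["grip_width"],o["force"])
print("tray",shift([.530,-.332,.125],[np.pi,0,np.pi]))
im,_=cams.camera("top");cv2.imwrite("pics/t7.png",im)
# bearing check in tray: bright/dark ring -> difference from first picture
d=cv2.absdiff(im,cv2.imread("pics/top0.png")).max(2)>35;d[:,:398]=0;d[:222]=0;d[306:]=0;d[:,463:]=0
for b in blob(d,3):
    if len(b)>8:(x,y),r=cv2.minEnclosingCircle(b.astype(np.float32));print(len(b),(x,y),r,cast("top",(x,y),.013))
```

```text
[0.58943321 0.02576061 0.13377989] 0.00925819828319848 [ 0.15526686  0.53955135 -1.51903083]
tray (array([   7.5, -362.6,    8.4]), array([ 0.0004,  0.0071, -0.1442]))
73 (428.0, 244.5) 7.826338291168213 [[ 0.60380594 -0.33228933  0.013     ]]
44 (427.78570556640625, 244.2142791748047) 4.385848045349121 [[ 0.6044219  -0.33186372  0.013     ]]
```

Emit:
arm_command([
  [[7,-362,0,0,0,-0.144,1],[7,-362,0,0,0,-0.144,1],[7,-362,0,0,0,-0.144,1],[7,-362,0,0,0,-0.144,1],[7,-362,0,0,0,-0.144,1],[7,-362,0,0,0,-0.144,1],[7,-362,0,0,0,-0.144,1],[7,-362,0,0,0,-0.144,1],[7,-362,0,0,0,-0.144,1],[7,-362,0,0,0,-0.144,1],[7,-362,0,0,0,-0.144,1]],
])

```text
time_s: 19.25
ee_pos: [0.5292, -0.3299, 0.1286]
eef_rot: [3.141, -0.0, -3.14]
force: [0.4, 0.3, -0.1]
grip_width: 0.0088
grip_force: 30.0
```

Run:
```python
from h import *
o=ctrl.get_obs();print(o["ee_pos"],o["grip_width"],o["force"])
print("tray",shift([.530,-.332,.007],[np.pi,0,np.pi]))
```

```text
[ 0.52923286 -0.32987225  0.12859835] 0.008781049786676057 [ 0.38054773  0.33762859 -0.06227892]
tray (array([ -0.8,  -2.2, 121.6]), array([ 0.0004, -0.0003,  0.0015]))
```

Emit:
arm_command([
  [[0,-2,40,0,0,0,1],[0,-2,80,0,0,0,1],[0,-2,105,0,0,0,1],[0,-2,114,0,0,0,1],[0,-2,118,0,0,0,1],[0,-2,121,0,0,0,1],[0,-2,121,0,0,0,1],[0,-2,121,0,0,0,1]],
])

```text
time_s: 20.05
ee_pos: [0.5293, -0.3337, 0.0089]
eef_rot: [-3.141, 0.001, 3.141]
force: [0.1, 0.3, -0.2]
grip_width: 0.0094
grip_force: 30.0
```

Emit:
arm_command([
  [[0,0,1.5,0,0,0,1],[0,0,3,0,0,0,1],[0,0,3.5,0,0,0,1],[0,0,3.5,0,0,0,1]],
])

```text
time_s: 20.45
ee_pos: [0.5289, -0.3336, 0.0045]
eef_rot: [-3.141, 0.0, 3.141]
force: [-0.5, 0.7, 2.7]
grip_width: 0.0087
grip_force: 30.0
```

Resting on the floor: release, lift, back away.

Emit:
arm_command([
  [[0,0,0,0,0,0,0.6],[0,0,0,0,0,0,0.4],[0,0,0,0,0,0,0.3],[0,0,0,0,0,0,0.3],[0,0,-20,0,0,0,0.3],[0,0,-60,0,0,0,0.3],[0,0,-110,0,0,0,0.3],[0,0,-150,0,0,0,0.3],[60,0,-170,0,0,0,0.3],[120,0,-170,0,0,0,0.3],[180,0,-170,0,0,0,0.3],[180,0,-170,0,0,0,0.3]],
])

```text
time_s: 21.65
ee_pos: [0.3463, -0.333, 0.1744]
eef_rot: [-3.141, 0.0, 3.141]
force: [-0.1, -0.8, 0.2]
grip_width: 0.0325
grip_force: 0.0
```

Run:
```python
from h import *
o=ctrl.get_obs();print(o["ee_pos"],o["grip_width"],o["force"])
im,dp=cams.camera("top");cv2.imwrite("pics/t8.png",im)
d=cv2.absdiff(im,cv2.imread("pics/top0.png")).max(2)>30;e=d.copy();d[:,:398]=0;d[:222]=0;d[306:]=0;d[:,463:]=0
d=cv2.dilate(d.astype(np.uint8),np.ones((3,3)))
for b in blob(d,3):
    if len(b)>8:r=cv2.minAreaRect(b.astype(np.float32));print(len(b),r,cast("top",r[0],.013))
# bin state compared with picture t5f; bystanders compared with start
g=cv2.absdiff(im,cv2.imread("pics/t5f.png")).max(2)>40
print("bin batten/flap diff px",g[190:275,190:250].sum(),[ (b.mean(0).round(),len(b)) for b in blob(g[190:280,170:340],3)])
for n,(x0,x1,y0,y1) in dict(driver=(358,382,222,300),tapem=(360,400,172,198),roll=(160,194,283,314)).items():print(n,e[y0:y1,x0:x1].sum())
```

```text
[ 0.34629351 -0.33300686  0.17441361] 0.03250311304668859 [-0.053263   -0.80842235  0.21303901]
237 ((428.0, 244.0), (16.0, 16.0), 90.0) [[ 0.60488126 -0.33234381  0.013     ]]
60 ((432.0, 286.5), (11.0, 6.0), 90.0) [[ 0.51494532 -0.33617419  0.013     ]]
34 ((429.5, 269.0), (8.0, 3.0), 90.0) [[ 0.55162305 -0.33281211  0.013     ]]
bin batten/flap diff px 0 [(array([160.,  80.]), 384), (array([125.,  53.]), 220), (array([88., 61.]), 157)]
driver 0
tapem 0
roll 0
```

```bash
python3 -c "
from station import ctrl
print(ctrl.hand_in())"
```

```text
the job is handed in; nothing more can be done
None
```

I handed the job in at about 22 s: the batten holds the flap open by itself and the bearing and bolt lie flat in the grey tray. The last pictures show no movement of the batten, flap, tape measure, screwdriver or tape roll, but the hand-in returned no verdict.

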